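# Open the ratchet board holder

## Robot

A 7-joint arm with a two-finger parallel gripper is mounted at the origin on the work surface. World frame = base frame: x ahead of the robot, y to its left, z up, the work surface at z = 0. Lengths are in m, angles in rad, forces in N, time in s.
With the tool pointing down it reaches from about 0.4 to 0.85 m from the base axis. Payload 10.4 kg.
Tool frame: the origin (TCP) lies midway between the tips of the shut fingers; the grasp point (between the pads) lies 19 mm behind it; z points along the fingers, y is the direction in which the jaws open and shut (so a half turn about z gives the same grasp; the last joint's range is limited). The gripper opens to 85 mm and grips with 20 to 120 N. Pads are 22 mm wide; open, the fingers measure 114 mm over their backs; the gripper's body (76 mm by 85 mm) begins 54 mm behind the grasp point. The pads swing forward as they close: fully open they stand 13 mm farther back than shut.
Start: joints at [-1.331, 0.332, -0.065, 1.46, 0.022, 1.35, -0.088], TCP at [0.162, 0.604, 0.231] pointing down, gripper open.
Joint ranges: [-2.6, 2.6], [-0.5, 2.12], [-1.47, 1.34], [0.16, 2.42], [-1.27, 4.41], [0.06, 2.06], [-2.6, 2.6]. Speed limits (rad/s): [2.22, 2.22, 2.79, 2.79, 3.14, 3.14, 3.14].

## Interface

Orientations are given as a unit quaternion [x, y, z, w].
In Python, from workcell import manip, viewer gives the robot as it stands.
- The arm moves only by the tool move_arm, never from a script. Its argument "deltas" is a list of rows, each a list of 7 numbers: the shift along the tool's x, y, z in m, then the turn, a rotation vector about the tool's x, y, z in degrees, then the opening, from -1 (shut) to 1 (fully open). In form: [[dx, dy, dz, wx, wy, wz, gripper], ...]. A call has 1 to 10 rows; each row shifts and turns the commanded pose from where the row before left it, along the tool's axes as they then stand; what a row does not reach is not made up. A row lasts 1/8 s, in which the tool goes at most 62.5 mm and 10.7 degrees, less where a joint would pass 70% of its speed; a pose out of reach is approached as far as the arm can. A call with a gripper value outside its range is refused whole. The fingers move at their own pace and stop on an object; "force" is the grip in N (left out, the last holds). Time passes only in rows, so rows that do not move let the fingers close. It gives the time, the measured TCP pose, the force and the opening at its end, in the units of the state.
- manip.get_obs(): the state, without advancing time (a new reading comes with each control period).
- viewer.camera(name): name is "scene" or "top" or "wrist"; returns (picture, depth): 420x560x3 uint8, red, green, blue; 420x560 float32, m along the optical axis (not along the pixel's ray), 0 where there is no reading.
- viewer.calibration(name): a dict with "fx", "fy", "cx", "cy" (pixels), "dist" ([k1, k2, p1, p2, k3] as OpenCV has them; the pictures are not rectified), "R" (3x3) and "t" (3): a world point X has camera coordinates R X + t; the wrist camera has in their place "T_tool_cam" (4x4, takes a point from camera to tool coordinates, whose origin is the TCP and whose axes are the flange's). Camera axes: x right, y down, z forward; pixel columns grow to the right and rows downward; lengths in m; the calibration is good to about 2 mm. A picture is of the moment at which its call begins: read the wrist's pose just before it. calibration takes no time and is no camera call.
- manip.hand_in(): hands the job in, once; it reports no verdict.
The state is a dict: "clock": time; "joint_pos": joint angles; "joint_velocities": joint speeds; "tau": joint torques, N m; "position": TCP position; "ee_rot": TCP orientation; "ft_force": force on the tool from outside, world axes, zero at the start; "torque": the same for the moment, N m; "grip_width": opening from 0.0 (shut) to 1.0 (fully open).
Only numpy, scipy, OpenCV 4.12 (cv2) and the standard library are available. Lean on these libraries where they do the work, as an engineer would, in place of code of your own. Each camera call takes 0.05 s, during which the arm holds its last target.

## Task

Open the circuit-board holder all the way, so that the small board can come out and a large one go in: press the release paddle on its sliding jaw down, keep it down while you push the jaw back along the bar until it meets the end stop, then let go and move clear. Fingertips do it all and nothing needs gripping; leave the board lying in the holder and the meter, jar and screwdriver where they are.

Things in the scene. Friction and masses are not known exactly. Their poses are not given: they have to be found in the camera images.
- holder: Board holder screwed to the bench: grey base plate 320 x 110 x 10 mm, along it a steel bar 20 mm wide, top 36 mm above the bench, with ratchet teeth up to 39.5 mm. Origin: centre of the base plate's underside, on the bench. x: along the bar, the way the jaw opens (roughly to the robot's left, up to 45 degrees either way); z up. At its -x end the fixed jaw, inner face at x = -130 mm, top at 72 mm.
- end_stop (a point): Middle of the upper edge of the end stop's inner face: aluminium block 60 mm wide, 12 mm thick, top 60 mm above the bench, at the holder's +x end (face at holder x = 143.5 mm). Fully open, the sliding jaw's outer face meets it.
- jaw (a joint): Sliding jaw's place along the bar, m; grows as it opens; 0.110 = fully open. Starts at 0 to 0.055. Aluminium carriage 95 mm long: jaw plate (90 mm wide, 10 mm thick, top at 70 mm), 77 mm space holding the release paddle, push plate. It slides at 2 to 3 N with the paddle down; with it up, the teeth stop its opening within 8 mm. Stays where left. Jaw plate's face at holder x = joint - 62 mm.
- push_plate (a point): Middle of the upper edge of the push plate's inner (-x) face, 82 mm above the bench: an upright aluminium plate 56 mm wide, 8 mm thick, the +x end of the sliding jaw, just behind the paddle. Pushing this face towards the holder's +x opens the jaw. Moves with the jaw; axes as the holder's.
- paddle_top (a point): Point on top of the release paddle, on its middle line, 8 mm before its rear (+x) edge. The paddle: dark steel plate 38 mm long (along the bar), 42 mm wide, 4 mm thick, between jaw plate and push plate. Point about 60 mm above the bench and 17 mm before the push plate's face when up; 46 mm above and 11 mm before it when fully down. Moves with paddle and jaw.
- release (a joint): Tilt of the release paddle, rad: 0 up (may rest at up to 0.19 on a tooth), 0.34 fully down, its top then level 46 mm above the bench. Pivot across the bar 32 mm behind the jaw plate's inner face, 37 mm above the bench; the rear end goes down. The teeth are free above about 0.19 (paddle_top about 52 mm above the bench). A spring of 1.5 to 4 N at that point lifts it when let go.
- board: Small green circuit board, 60 mm (along the bar) x 80 mm, 4 mm thick with parts up to 8 mm on it, lying loose on the holder's two rests next to the fixed jaw; its underside (origin at its centre) is 45 mm above the bench. Not to be moved.
- meter: Grey hand-held meter lying on the bench beside the holder, 85 x 165 x 36 mm high, dial on top. Origin: centre of its underside. Not to be moved.
- flux_jar: Small jar, 48 mm across, 55 mm high, on the bench beside the holder. Origin: centre of its underside. Not to be moved.
- screwdriver: Screwdriver 170 mm long lying on the bench beside the holder, along its own x. Origin near its middle. Not to be moved.

How it is judged:
On the way, in this order (a step that is already met when the one before it is completed fails the run):
1. the robot presses the release paddle down clear of the teeth (over 0.22 rad) while the jaw is still near its start (joint under 0.065 m) (value of joint release above 0.22 rad and value of joint jaw below 0.065 m), for 0.05 s.
2. the jaw is pushed back to the end stop (joint over 0.104 m) (value of joint jaw above 0.104 m), for 0.1 s.
At the end, for the whole second after the job is handed in: The sliding jaw stands within 6 mm of the end stop (joint over 0.104 m) and at rest, the paddle has sprung up again (under 0.22 rad), and board, meter, jar and screwdriver are within 15 mm of where they were (value of joint jaw above 0.104 m and velocity of joint jaw between -0.01 and 0.01 m/s and value of joint release below 0.22 rad and distance of each of board, meter, flux_jar, screwdriver from where it was at the start of the episode below 0.015 m and linear speed of board below 0.02 m/s); the robot touches nothing.
It fails at once if the board is lifted or shifted more than 15 mm (distance of board from where it was at the start of the episode above 0.015 m).
It fails at once if the meter is lifted or shifted more than 15 mm (distance of meter from where it was at the start of the episode above 0.015 m).
It fails at once if the flux jar is lifted or shifted more than 15 mm (distance of flux_jar from where it was at the start of the episode above 0.015 m).
It fails at once if the screwdriver is lifted or shifted more than 15 mm (distance of screwdriver from where it was at the start of the episode above 0.015 m).
It also fails if it takes over 38 s, if anything falls off the work surface, if the arm or the gripper's body presses on something with over 40 N, if the wrist force passes 120 N, or if a joint passes its speed limit or range.

## Working session

There is one attempt and no reset: what is moved stays moved. The work goes in short steps, Python scripts to look and compute and a tool call to move; the robot and the scene stay as the last step left them, time stands still between calls to the robot, and variables do not carry over. Pictures are saved under pics/ and viewed, and the job is handed in when it is done.

Besides the shell and the picture viewer there is one more tool, called after ">>>" in YAML: its name, and indented under it one key for each argument. move_arm: Moves the arm, as the interface text tells. Its arguments: {"type":"object","properties":{"deltas":{"type":"array"},"force":{"type":"number"}},"required":["deltas"]}

```bash
mkdir -p pics
python3 - <<'E'
from workcell import manip, viewer
import cv2, numpy as np
for n in ["scene","top"]:
    im,d=viewer.camera(n); cv2.imwrite(f"pics/{n}0.png",im[:,:,::-1]); np.savez(f"{n}0.npz",im=im,d=d)
    c=viewer.calibration(n); print(n,{k:np.round(v,4).tolist() for k,v in c.items()})
o=manip.get_obs(); print(o)
E
```

```text
scene {'fx': 454.2358, 'fy': 454.2358, 'cx': 281.3015, 'cy': 213.4959, 'dist': [-0.0089, 0.0, 0.0, 0.0, 0.0], 'R': [[-0.786, 0.6183, -0.0032], [0.4724, 0.5971, -0.6484], [-0.3989, -0.5111, -0.7613]], 't': [0.4451, -0.2518, 0.9682]}
top {'fx': 387.0546, 'fy': 387.0546, 'cx': 277.4307, 'cy': 211.7951, 'dist': [-0.0115, 0.0, 0.0, 0.0, 0.0], 'R': [[0.0158, -0.9995, 0.0258], [-0.9971, -0.0177, -0.0743], [0.0748, -0.0245, -0.9969]], 't': [0.0105, 0.561, 0.6904]}
{'clock': 0.1, 'joint_pos': array([-1.33062325,  0.33278909, -0.06470428,  1.46084687,  0.02163677,
        1.34988469, -0.0884761 ]), 'joint_velocities': array([ 8.77581688e-04, -1.87245506e-03, -7.92581001e-04, -3.29859259e-03,
        2.63610759e-03, -6.13459544e-04, -7.95987069e-06]), 'tau': array([ 1.92614978e-03, -6.26744914e+01,  4.94941045e-02, -3.92431712e+01,
        1.63609145e-02,  6.94077156e-03, -1.68453624e-05]), 'position': array([0.16227688, 0.60322894, 0.23061274]), 'ee_rot': array([ 1.30981554e-01,  9.91384614e-01, -6.14687448e-04, -3.60973488e-05]), 'ft_force': array([ 0.36398285, -0.01987211, -1.23272057]), 'torque': array([-0.00725346, -0.00822772,  0.00600204]), 'grip_width': 0.9974431910536115}
```

View pics/scene0.png

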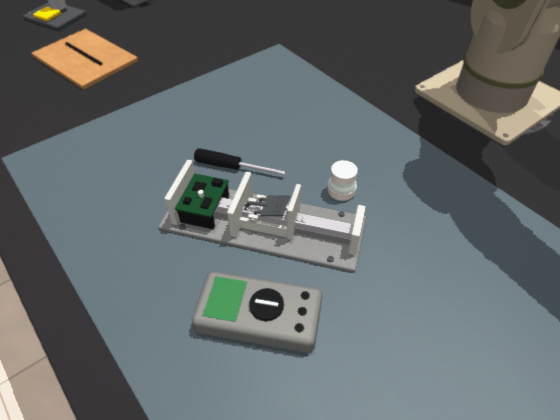

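View pics/top0.png

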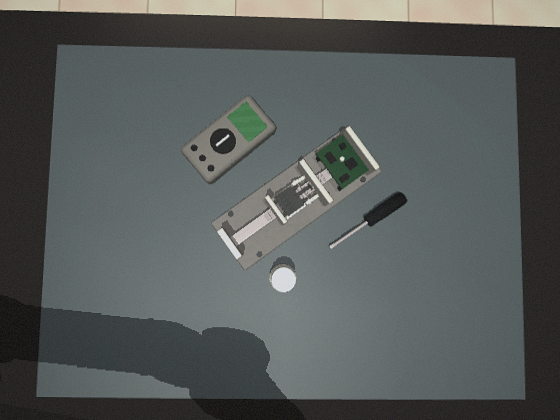

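The holder lies diagonally across the top picture. The end stop is near (229,243), the push plate near (277,208), the jaw plate near (316,180) and the fixed jaw near (362,150). The jar is at (283,278), the screwdriver at (370,220) and the meter at (228,140). Next I'll zoom in.

Run:
```python
import cv2, numpy as np
a=np.load("top0.npz")["im"][110:290,170:420,::-1]; cv2.imwrite("pics/topz.png",cv2.resize(a,None,fx=3.2,fy=3.2,interpolation=cv2.INTER_CUBIC))
a=np.load("scene0.npz")["im"][140:280,150:380,::-1]; cv2.imwrite("pics/scz.png",cv2.resize(a,None,fx=3.4,fy=3.4,interpolation=cv2.INTER_CUBIC))
```

```text
(no output)
```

View pics/topz.png

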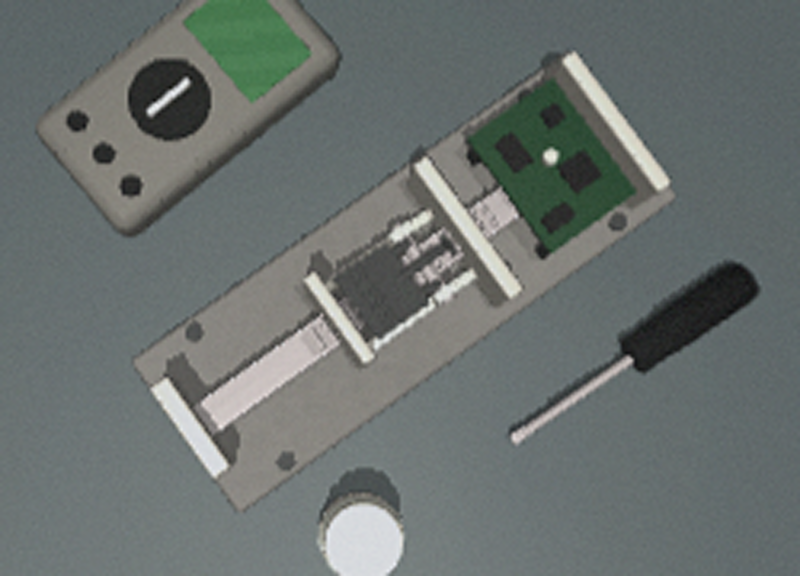

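View pics/scz.png

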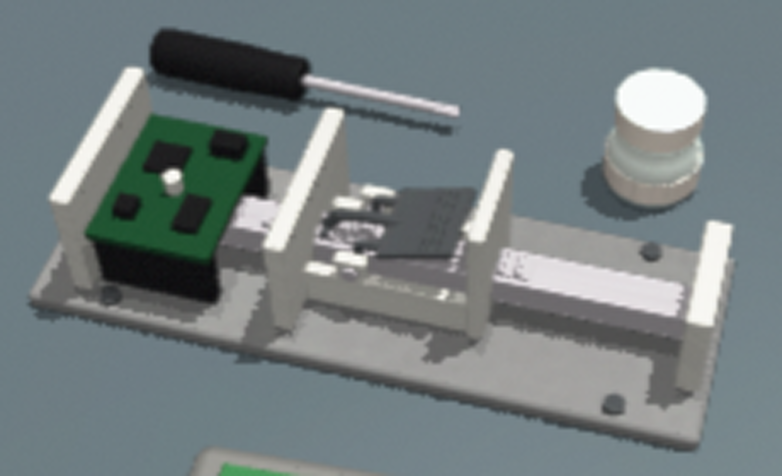

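The four bright plates, the base plate and the dark paddle are clear in both views. I'll mask the plate tops and cast rays at their known heights.

```bash
cat > h.py <<'E'
import cv2, numpy as np
from workcell import viewer
def ray(n,uv,z):
    c=viewer.calibration(n); K=np.array([[c["fx"],0,c["cx"]],[0,c["fy"],c["cy"]],[0,0,1]])
    p=cv2.undistortPoints(np.array(uv,float).reshape(-1,1,2),K,np.array(c["dist"])).reshape(-1,2)
    R=np.array(c["R"]);t=np.array(c["t"]); d=np.c_[p,np.ones(len(p))]@R; o=-R.T@t
    return o+d*((z-o[2])/d[:,2])[:,None]
E
python3 - <<'E'
from h import *
im=np.load("top0.npz")["im"]
m=(im.min(2)>190).astype(np.uint8); m[:110]=0;m[290:]=0;m[:,:170]=0;m[:,420:]=0
n,l,s,c=cv2.connectedComponentsWithStats(m)
for i in range(1,n):
    if s[i,4]<40: continue
    ys,xs=np.where(l==i); r=cv2.minAreaRect(np.c_[xs,ys].astype(np.float32))
    print(i,s[i,4],c[i].round(1),[np.round(v,1) for v in r])
for name,z,lo,hi in []: pass
b=im.astype(int)
E
```

```text
1 190 [362.1 147.6] [array([362.2, 147.7]), array([49.8,  3.9]), np.float64(53.5)]
4 215 [315.7 180.6] [array([315.7, 180.6]), array([50.2,  4.3]), np.float64(53.8)]
14 104 [275.5 209. ] [array([275.6, 209.1]), array([31.4,  3.2]), np.float64(54.2)]
17 267 [250.  229.9] [array([250.9, 228.5]), array([10.2, 38. ]), np.float64(53.1)]
20 188 [229.  243.4] [array([228.9, 243.3]), array([33.2,  5.6]), np.float64(54.5)]
24 441 [283.2 279. ] [array([283.5, 278.5]), array([21., 23.]), np.float64(90.0)]
```

Run:
```python
from h import *
F=ray("top",[[362.1,147.6]],.072)[0];J=ray("top",[[315.7,180.6]],.070)[0];P=ray("top",[[275.5,209.1]],.082)[0];E=ray("top",[[228.9,243.3]],.060)[0]
print(F,J,P,E)
u=(E-F)[:2];L=np.linalg.norm(u);u/=L;n=np.array([-u[1],u[0]])
print("len",L,"u",u,np.degrees(np.arctan2(u[1],u[0])))
for k,p in dict(F=F,J=J,P=P,E=E).items(): print(k,(p-F)[:2]@u,(p-F)[:2]@n)
s=ray("scene",[[0,0]],0)
# scene crosscheck: push plate/jaw top mid
for nm,uv,z in [("P",[150+496/3.4,140+193/3.4],.082),("J",[150+306/3.4,140+178/3.4],.07),("E",[150+711/3.4,140+263/3.4],.06),("F",[150+97/3.4,140+137/3.4],.072)]:
    q=ray("scene",[uv],z)[0]; print("scene",nm,q,(q-F)[:2]@u,(q-F)[:2]@n)
j=ray("top",[[283.3,278.5]],.055);print("jar",j, (j[0]-F)[:2]@u,(j[0]-F)[:2]@n)
```

```text
[ 0.6713804  -0.12420669  0.072     ] [ 0.61221245 -0.04406463  0.07      ] [0.56067097 0.02471052 0.082     ] [0.50202242 0.10348654 0.06      ]
len 0.28377161465689504 u [-0.59681082  0.80238198] 126.6418294819545
F 0.0 0.0
J 0.09961661439248475 -0.0003543578958793563
P 0.18556106668856986 -4.415316140899124e-05
E 0.28377161465689504 -2.1188461367781714e-17
scene P [0.55967146 0.02673143 0.082     ] 0.1877791275904128 -0.0004482704477524595
scene J [ 0.61339935 -0.04144366  0.07      ] 0.10101127914836734 -0.0028709294502732366
scene E [0.49937817 0.10135187 0.06      ] 0.2836369103885205 0.0033957019218264065
scene F [ 0.67465235 -0.12026047  0.072     ] 0.0012136348603049502 -0.0049805047118653325
jar [[0.44284457 0.0087597  0.055     ]] 0.24308248870070473 0.10401725075192894
```

The holder's x axis points at a yaw of 126.6°. The jaw joint is about 0.022, both from the push plate and from the jaw plate. The push plate's inner face is centred near (0.563, 0.0215). With the fingers shut and tool x along the bar, I'll press 13 mm before that face, at about (0.571, 0.011). First I move over it at the present height.

>>> move_arm:
  deltas:
    - [-0.034,-0.029,0,0,0,0,-1]
    - [-0.034,-0.029,0,0,0,0,-1]
    - [-0.034,-0.029,0,0,0,0,-1]
    - [-0.034,-0.029,0,0,0,0,-1]
    - [-0.034,-0.029,0,0,0,0,-1]
    - [-0.034,-0.029,0,0,0,0,-1]
    - [-0.034,-0.029,0,0,0,0,-1]
    - [-0.034,-0.029,0,0,0,0,-1]

```text
clock: 1.1
position: [0.3653, 0.3074, 0.2311]
ee_rot: [0.131, 0.991, -0.0, -0.0]
ft_force: [1.6, 0.3, 1.0]
grip_width: -0.002
```

>>> move_arm:
  deltas:
    - [-0.034,-0.029,0,0,0,0,-1]
    - [-0.034,-0.029,0,0,0,0,-1]
    - [-0.034,-0.029,0,0,0,0,-1]
    - [-0.034,-0.029,0,0,0,0,-1]
    - [-0.034,-0.029,0,0,0,0,-1]
    - [-0.034,-0.029,0,0,0,0,-1]
    - [-0.034,-0.029,0,0,0,0,-1]
    - [-0.034,-0.029,0,0,0,0,-1]

```text
clock: 2.1
position: [0.5676, 0.013, 0.231]
ee_rot: [0.131, 0.991, 0.0, -0.0]
ft_force: [0.9, -0.1, -0.0]
grip_width: -0.006
```

>>> move_arm:
  deltas:
    - [0,0,0,0,0,9.6,-1]
    - [0,0,0,0,0,9.6,-1]
    - [0,0,0,0,0,9.6,-1]
    - [0,0,0,0,0,9.6,-1]
    - [0,0,0,0,0,0,-1]

```text
clock: 2.72
position: [0.5669, 0.0143, 0.231]
ee_rot: [0.449, 0.893, -0.0, -0.0]
ft_force: [-0.9, -0.2, -0.6]
grip_width: -0.004
```

Run:
```python
from h import *
from workcell import manip
from scipy.spatial.transform import Rotation as Ro
o=manip.get_obs();im,d=viewer.camera("wrist"); c=viewer.calibration("wrist")
np.savez("w1.npz",im=im,d=d,p=o["position"],q=o["ee_rot"])
cv2.imwrite("pics/w1.png",im[:,:,::-1])
R=Ro.from_quat(o["ee_rot"]).as_matrix();print(o["clock"],o["position"],R.round(3),o["joint_pos"].round(2),o["ft_force"].round(1));print({k:np.round(v,4).tolist() for k,v in c.items()})
t=np.array([.571,.011,.13])-o["position"];print(t@R)
```

```text
2.725 [0.56694233 0.01425907 0.23099276] [[-0.596  0.803 -0.001]
 [ 0.803  0.596 -0.   ]
 [ 0.    -0.001 -1.   ]] [-0.62  0.22  0.6   1.65 -0.13  1.31  0.64] [-0.9 -0.2 -0.6]
{'fx': 367.9681, 'fy': 367.9681, 'cx': 283.5133, 'cy': 208.0449, 'dist': [-0.1019, 0.0, 0.0, 0.0, 0.0], 'T_tool_cam': [[0.0008, -0.9592, -0.2827, 0.0727], [1.0, 0.0007, 0.0005, -0.0002], [-0.0003, -0.2827, 0.9592, -0.1436], [0.0, 0.0, 0.0, 1.0]]}
[-0.00506281  0.00136758  0.1009907 ]
```

View pics/w1.png

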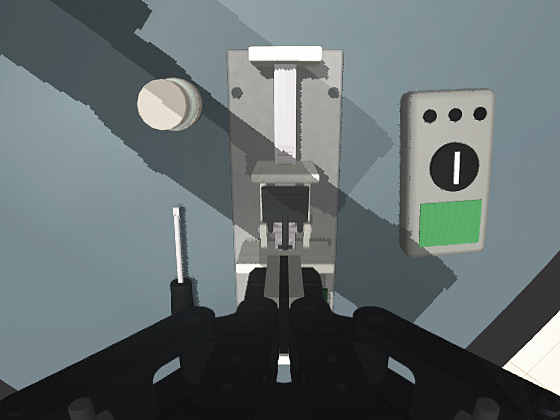

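The wrist view shows the bar upright in the picture, with the end stop at (285,53), the push plate at (285,172) and the paddle at (285,200). The jar and meter are well to either side. I'll check the plate against this view.

Run:
```python
from h import *
a=np.load("w1.npz");im=a["im"]
cv2.imwrite("pics/w1z.png",cv2.resize(im[140:280,220:350,::-1],None,fx=4.2,fy=4.2,interpolation=cv2.INTER_CUBIC))
from scipy.spatial.transform import Rotation as Ro
c=viewer.calibration("wrist");K=np.array([[c["fx"],0,c["cx"]],[0,c["fy"],c["cy"]],[0,0,1]])
T=np.array(c["T_tool_cam"]);R=Ro.from_quat(a["q"]).as_matrix()
def w(uv,z):
    p=cv2.undistortPoints(np.array([[uv]],float),K,np.array(c["dist"]))[0,0]
    d=R@T[:3,:3]@np.r_[p,1];o=R@T[:3,3]+a["p"];q=o+d*(z-o[2])/d[2]; return q
u=np.array([-.5968,.8024]);n=np.array([-u[1],u[0]]);F=np.array([.6714,-.1242])
for r in range(160,190,2):
    q=w([285,r],.082); print(r,im[r,270:300].mean((0,1)).round(),q.round(4),((q[:2]-F)@u).round(4),((q[:2]-F)@n).round(4))
# depth-based
for r in (44,48,54,58): q=w([285,r],.06);print(r,((q[:2]-F)@u).round(4),((q[:2]-F)@n).round(4))
```

```text
160 121.0 [0.5519 0.0362 0.082 ] 0.2 0.0002
162 128.0 [0.5529 0.0349 0.082 ] 0.1984 0.0002
164 110.0 [0.5539 0.0336 0.082 ] 0.1968 0.0002
166 114.0 [0.5548 0.0323 0.082 ] 0.1951 0.0002
168 113.0 [0.5558 0.031  0.082 ] 0.1935 0.0002
170 113.0 [0.5568 0.0297 0.082 ] 0.1919 0.0001
172 110.0 [0.5577 0.0284 0.082 ] 0.1902 0.0001
174 136.0 [0.5587 0.027  0.082 ] 0.1886 0.0001
176 158.0 [0.5597 0.0257 0.082 ] 0.187 0.0001
178 152.0 [0.5607 0.0244 0.082 ] 0.1853 0.0001
180 149.0 [0.5617 0.0231 0.082 ] 0.1837 0.0001
182 126.0 [0.5627 0.0218 0.082 ] 0.182 0.0001
184 124.0 [0.5637 0.0204 0.082 ] 0.1803 0.0001
186 61.0 [0.5647 0.0191 0.082 ] 0.1787 0.0001
188 54.0 [0.5657 0.0177 0.082 ] 0.177 0.0001
44 0.2907 0.0002
48 0.2877 0.0002
54 0.283 0.0002
58 0.2799 0.0002
```

View pics/w1z.png

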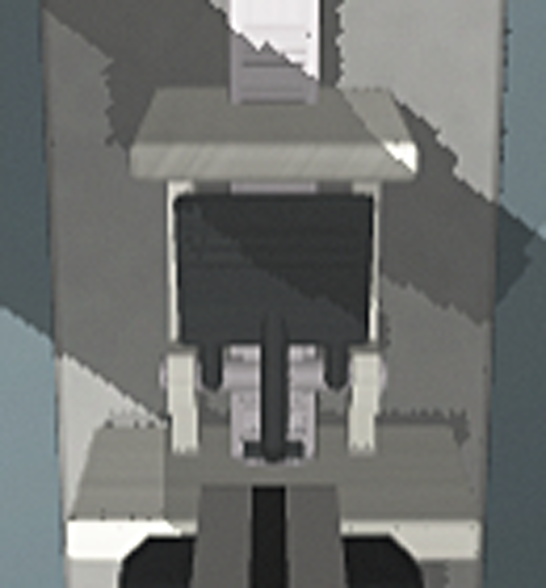

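The wrist view agrees with the top view. The push plate's inner face lies 0.181 m along the line, against 0.1816 from the top camera, and it is centred. I'll shift back about 6 mm so the tip stays clear of the plate and descend to just above the paddle.

>>> move_arm:
  deltas:
    - [-0.0065,0.001,0.03,0,0,0,-1]
    - [0,0,0.04,0,0,0,-1]
    - [0,0,0.03,0,0,0,-1]
    - [0,0,0.02,0,0,0,-1]
    - [0,0,0.02,0,0,0,-1]
    - [0,0,0.01,0,0,0,-1]
    - [0,0,0.01,0,0,0,-1]
    - [0,0,0,0,0,0,-1]

```text
clock: 3.78
position: [0.5716, 0.0096, 0.071]
ee_rot: [0.449, 0.893, -0.0, -0.0]
ft_force: [0.6, 0.1, 0.6]
grip_width: -0.003
```

Run:
```python
from h import *
from workcell import manip
o=manip.get_obs();im,d=viewer.camera("scene");im2,_=viewer.camera("wrist")
a=cv2.resize(im[140:280,190:380,::-1],None,fx=4,fy=4,interpolation=cv2.INTER_CUBIC);cv2.imwrite("pics/s2.png",a)
cv2.imwrite("pics/w2.png",im2[:,:,::-1])
u=np.array([-.5968,.8024]);print(o["position"],(o["position"][:2]-[.6714,-.1242])@u,o["ft_force"],o["clock"])
```

```text
[0.57159393 0.00957292 0.07095049] 0.16690365217332812 [0.60701344 0.05327007 0.59581297] 3.775
```

View pics/s2.png

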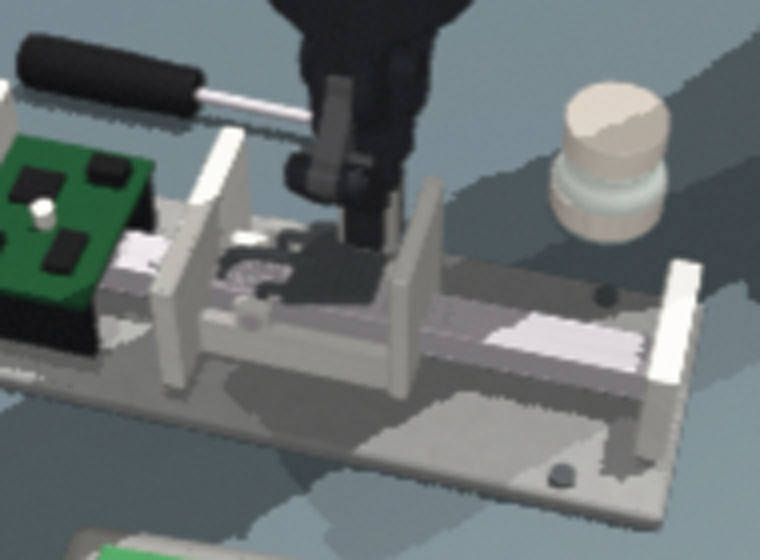

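View pics/w2.png

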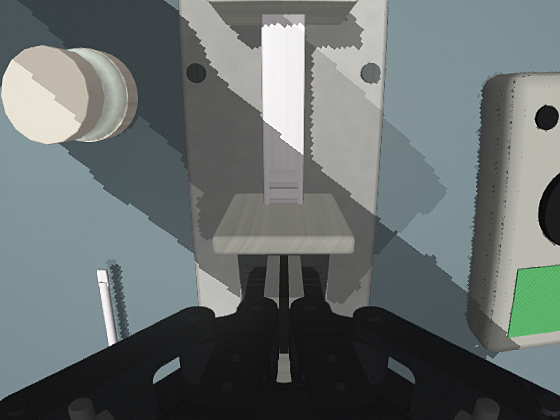

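In the scene crop the shut fingertips are over the paddle at (365,245), between the jaw plate and the push plate and touching nothing. The wrist view shows a gap to the plate at (284,255). Next I press.

>>> move_arm:
  deltas:
    - [0,0,0.007,0,0,0,-1]
    - [0,0,0.007,0,0,0,-1]
    - [0,0,0.006,0,0,0,-1]
    - [0,0,0,0,0,0,-1]

```text
clock: 4.38
position: [0.5718, 0.0098, 0.0509]
ee_rot: [0.45, 0.893, -0.0, -0.0]
ft_force: [-0.7, 1.5, 3.3]
grip_width: -0.003
```

>>> move_arm:
  deltas:
    - [0,0,0.003,0,0,0,-1]
    - [0,0,0.0015,0,0,0,-1]
    - [0,0,0,0,0,0,-1]

```text
clock: 4.75
position: [0.5719, 0.0097, 0.0468]
ee_rot: [0.45, 0.893, 0.0, -0.0]
ft_force: [-0.5, 2.0, 2.9]
grip_width: 0.002
```

The upward force is about 3 N at z = 0.047, which matches the spring with the paddle close to fully down. Now I push along +x.

>>> move_arm:
  deltas:
    - [0.004,0,0,0,0,0,-1]
    - [0.007,0,0,0,0,0,-1]
    - [0.009,0,0,0,0,0,-1]
    - [0.01,0,0,0,0,0,-1]
    - [0.01,0,0,0,0,0,-1]
    - [0,0,0,0,0,0,-1]

```text
clock: 5.5
position: [0.5469, 0.0433, 0.0465]
ee_rot: [0.449, 0.894, 0.0, -0.001]
ft_force: [-1.2, 1.0, 3.2]
grip_width: -0.001
```

Run:
```python
from h import *
from workcell import manip
o=manip.get_obs();im,d=viewer.camera("scene")
a=cv2.resize(im[140:280,190:380,::-1],None,fx=4,fy=4,interpolation=cv2.INTER_CUBIC);cv2.imwrite("pics/s3.png",a)
u=np.array([-.5968,.8024]);print(o["position"],(o["position"][:2]-[.6714,-.1242])@u,o["ft_force"],o["clock"])
```

```text
[0.5468834  0.0432918  0.04654917] 0.20870692420342676 [-1.21259418  1.03638161  3.24412299] 5.5
```

View pics/s3.png

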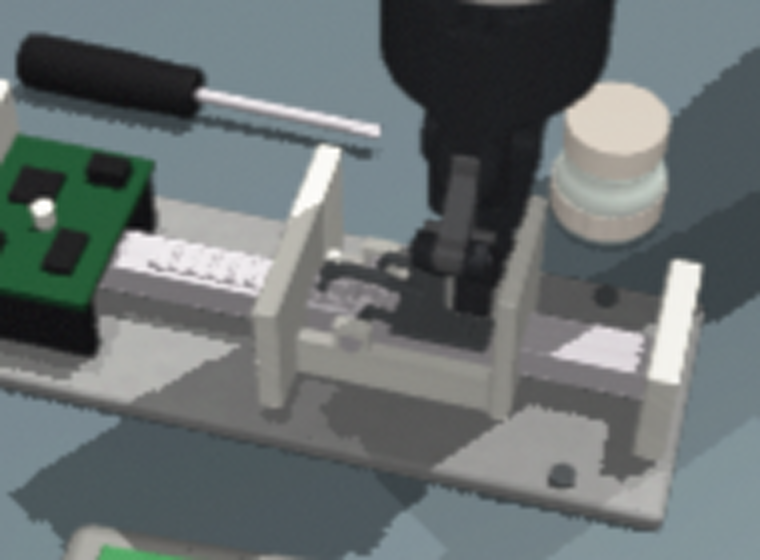

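The jaw has moved along with the paddle held flat, and the push plate is now at (520,300) in the crop. I'll carry on.

>>> move_arm:
  deltas:
    - [0.008,0,0,0,0,0,-1]
    - [0.009,0,0,0,0,0,-1]
    - [0.009,0,0,0,0,0,-1]
    - [0.008,0,0,0,0,0,-1]
    - [0.006,0,0,0,0,0,-1]
    - [0.004,0,0,0,0,0,-1]
    - [0,0,0,0,0,0,-1]

```text
clock: 6.42
position: [0.5212, 0.0777, 0.0467]
ee_rot: [0.45, 0.893, 0.0, -0.001]
ft_force: [-1.8, 0.5, 3.2]
grip_width: 0.001
```

>>> move_arm:
  deltas:
    - [0.002,0,0,0,0,0,-1]
    - [0.0015,0,0,0,0,0,-1]
    - [0,0,0,0,0,0,-1]

```text
clock: 6.8
position: [0.5197, 0.0798, 0.0468]
ee_rot: [0.45, 0.893, 0.0, -0.0]
ft_force: [0.9, -0.8, 2.8]
grip_width: -0.002
```

Run:
```python
from h import *
from workcell import manip
o=manip.get_obs();im,d=viewer.camera("scene");im2,_=viewer.camera("wrist")
a=cv2.resize(im[140:280,190:380,::-1],None,fx=4,fy=4,interpolation=cv2.INTER_CUBIC);cv2.imwrite("pics/s4.png",a)
cv2.imwrite("pics/w4.png",im2[:,:,::-1])
u=np.array([-.5968,.8024]);print(o["position"],(o["position"][:2]-[.6714,-.1242])@u,o["ft_force"],o["clock"])
```

```text
[0.51967539 0.07981894 0.04677635] 0.25425405078855623 [ 0.8986678  -0.82203901  2.82677147] 6.8
```

View pics/s4.png

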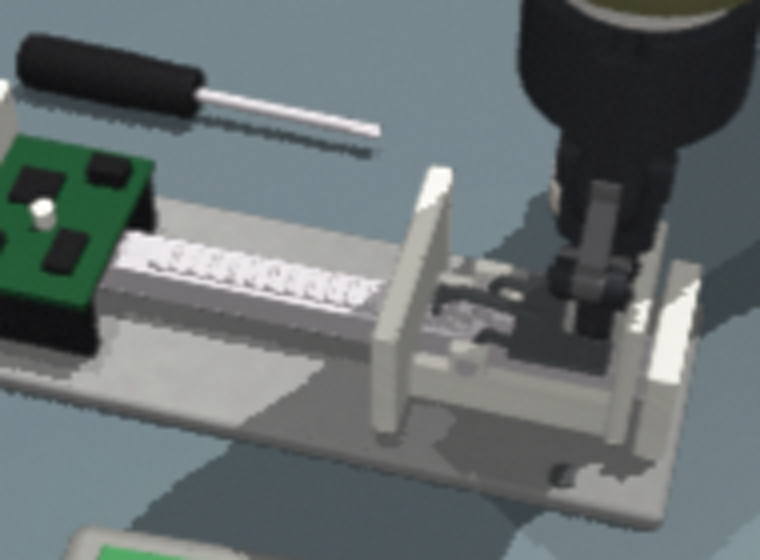

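View pics/w4.png

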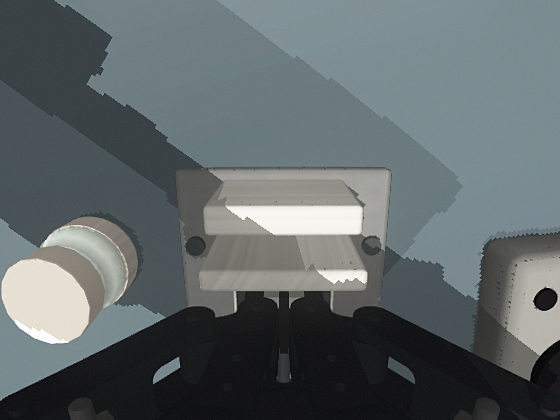

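The jaw is nearly at the stop. In the scene crop a narrow gap is still visible between the push plate (625,400) and the stop (655,420). I'll continue in small steps until the force rises.

>>> move_arm:
  deltas:
    - [0.0015,0,0,0,0,0,-1]
    - [0.0015,0,0,0,0,0,-1]
    - [0,0,0,0,0,0,-1]

```text
clock: 7.28
position: [0.5178, 0.0823, 0.0468]
ee_rot: [0.45, 0.893, -0.0, -0.0]
ft_force: [0.7, -2.8, 2.4]
grip_width: -0.002
```

>>> move_arm:
  deltas:
    - [0.0015,0,0,0,0,0,-1]
    - [0.0015,0,0,0,0,0,-1]
    - [0,0,0,0,0,0,-1]

```text
clock: 7.65
position: [0.5178, 0.0823, 0.0469]
ee_rot: [0.451, 0.893, -0.0, 0.002]
ft_force: [10.2, -9.5, -5.7]
grip_width: 0.002
```

The tip stopped advancing at 0.2573 (predicted 0.257) and the reaction is now about 14 N, so the jaw is against the end stop. I'll take off the overrun and lift straight up.

>>> move_arm:
  deltas:
    - [-0.0025,0,0,0,0,0,-1]
    - [0,0,-0.004,0,0,0,-1]
    - [0,0,-0.006,0,0,0,-1]
    - [0,0,-0.01,0,0,0,-1]
    - [0,0,-0.015,0,0,0,-1]
    - [0,0,-0.025,0,0,0,-1]
    - [0,0,-0.04,0,0,0,-1]
    - [0,0,-0.04,0,0,0,-1]
    - [0,0,-0.04,0,0,0,-1]
    - [0,0,0,0,0,0,-1]

```text
clock: 8.9
position: [0.5186, 0.0838, 0.2299]
ee_rot: [0.449, 0.893, 0.002, 0.001]
ft_force: [-0.3, 0.8, -0.3]
grip_width: 0.005
```

Run:
```python
from h import *
from workcell import manip
from scipy.spatial.transform import Rotation as Ro
im,d=viewer.camera("scene");o=manip.get_obs();im2,_=viewer.camera("wrist")
np.savez("w5.npz",im=im2,p=o["position"],q=o["ee_rot"])
a=cv2.resize(im[140:280,190:380,::-1],None,fx=4,fy=4,interpolation=cv2.INTER_CUBIC);cv2.imwrite("pics/s5.png",a)
cv2.imwrite("pics/w5.png",im2[:,:,::-1]); np.savez("s5.npz",im=im)
print(o["position"],o["ft_force"],o["clock"])
```

```text
[0.51772483 0.08361789 0.22786195] [-0.21097991 -0.02433343 -0.94485317] 8.95
```

View pics/s5.png

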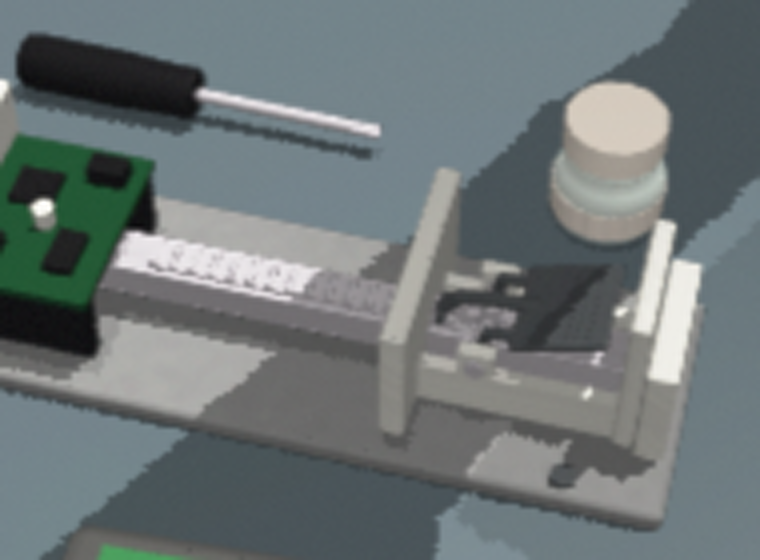

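View pics/w5.png

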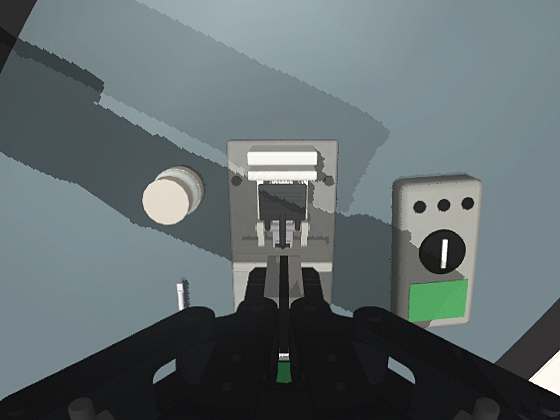

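The scene crop shows the paddle sprung up at (565,305), the push plate (640,330) against the end stop (665,320), and the board, jar and screwdriver at the same pixels as before. I'll check that with numbers.

Run:
```python
from h import *
F=np.array([.6714,-.1242]);u=np.array([-.5968,.8024])
from scipy.spatial.transform import Rotation as Ro
a0=np.load("scene0.npz")["im"].astype(int);b=np.load("s5.npz")["im"].astype(int)
for nm,uv,z in [("P",[190+654/4,140+278/4],.082),("J",[190+422/4,140+257/4],.07)]:
    q=ray("scene",[uv],z)[0]; print(nm,((q[:2]-F)@u).round(4))
g=lambda i:(i[...,1]-i[...,0]>25)
for y0,y1,x0,x1 in [(170,230,175,235),(270,330,195,250)]:
    for i in (a0,b):
        ys,xs=np.where(g(i[y0:y1,x0:x1]));print(len(xs),xs.mean()+x0,ys.mean()+y0)
# wrist plates
a=np.load("w5.npz");c=viewer.calibration("wrist");K=np.array([[c["fx"],0,c["cx"]],[0,c["fy"],c["cy"]],[0,0,1]])
T=np.array(c["T_tool_cam"]);R=Ro.from_quat(a["q"]).as_matrix()
cv2.imwrite("pics/w5z.png",cv2.resize(a["im"][135:275,220:350,::-1],None,fx=4.2,fy=4.2,interpolation=cv2.INTER_CUBIC))
for r in range(148,188,2):
    p=cv2.undistortPoints(np.array([[[283,r]]],float),K,np.array(c["dist"]))[0,0]
    d=R@T[:3,:3]@np.r_[p,1];o=R@T[:3,3]+a["p"];q=[((o+d*(z-o[2])/d[2])[:2]-F)@u for z in(.06,.082)];print(r,a["im"][r,270:296].mean().round(),np.round(q,4))
```

```text
P 0.2737
J 0.1885
1068 201.2312734082397 195.5823970037453
1086 201.2596685082873 195.62062615101289
1395 224.71397849462366 298.6164874551971
1403 224.74768353528154 298.53670705630793
148 139.0 [0.2923 0.2951]
150 133.0 [0.2906 0.2935]
152 239.0 [0.2889 0.2919]
154 250.0 [0.2872 0.2903]
156 245.0 [0.2855 0.2887]
158 246.0 [0.2838 0.2872]
160 245.0 [0.2821 0.2856]
162 242.0 [0.2804 0.284 ]
164 214.0 [0.2787 0.2824]
166 136.0 [0.2769 0.2808]
168 139.0 [0.2752 0.2792]
170 141.0 [0.2735 0.2775]
172 246.0 [0.2717 0.2759]
174 247.0 [0.27   0.2743]
176 241.0 [0.2682 0.2727]
178 235.0 [0.2665 0.271 ]
180 177.0 [0.2647 0.2694]
182 212.0 [0.263  0.2678]
184 59.0 [0.2612 0.2661]
186 88.0 [0.2594 0.2645]
```

View pics/w5z.png

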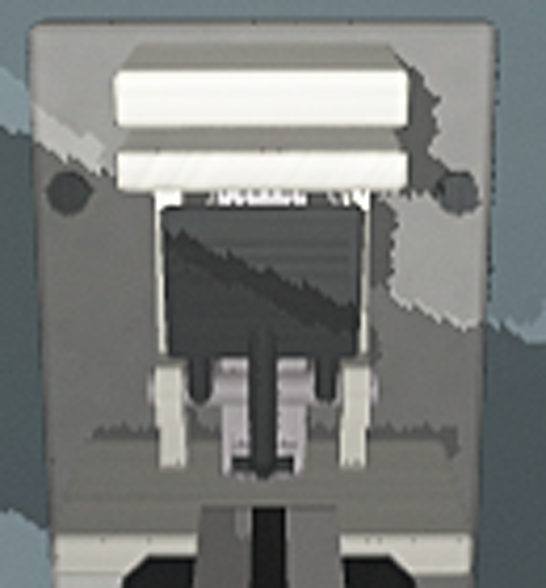

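In the wrist view the push plate's outer face is at 0.277 and the end stop's face at 0.278. The scene view puts the jaw's travel at 86 to 87.5 mm, so the joint is about 0.109. The board and meter have moved less than 0.1 px. I'll let the arm settle and hand in.

>>> move_arm:
  deltas:
    - [0,0,0,0,0,0,-1]
    - [0,0,0,0,0,0,-1]

```text
clock: 9.25
position: [0.5171, 0.0827, 0.2259]
ee_rot: [0.45, 0.893, -0.001, -0.001]
ft_force: [-0.1, -0.0, 0.0]
grip_width: -0.0
```

Run:
```python
from workcell import manip
print(manip.hand_in())
```

```text
the job is handed in; nothing more can be done
None
```

The holder is open to the end stop and the job is handed in at about 9.3 s; no verdict was reported. With the fingers shut, I pressed the paddle down (about 3 N of spring at tip height 47 mm). I then pushed the jaw back until the reaction rose to about 14 N at the stop, and lifted clear.

**Jaw:** the scene view gives a travel of 86 to 87.5 mm from a start near 0.022 m, so the joint is about 0.109 m. The wrist view leaves about 1 mm between the push plate and the stop.

**Paddle:** it had sprung up again in the last pictures. I judged this by eye and did not measure its angle.

**Other objects:** the board and meter shifted less than 0.1 pixel. The jar and screwdriver look unmoved; I compared those by eye only.

**Arm:** it was clear of everything at the end, with force readings near zero.

No check failed; the camera views agreed on positions along the bar to about 3 mm.

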